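Eject the battery pack and catch it in the dock

ROBOT

A 6-joint arm with a two-finger parallel gripper is mounted at the origin on the work surface. World frame = base frame: x ahead of the robot, y to its left, z up, the work surface at z = 0. Lengths are in m, angles in rad, forces in N, time in s.
With the tool pointing down it reaches from about 0.35 to 0.975 m from the base axis. Payload 7.1 kg.
Tool frame: the origin (TCP) lies midway between the tips of the shut fingers; the grasp point (between the pads) lies env.pinch_z behind it (env.pinch_z is the distance from the TCP to the grasp point, in m); z points along the fingers, y is the direction in which the jaws open and shut (so a half turn about z gives the same grasp; the last joint's range is limited). The gripper opens to 88 mm and grips with 3 to 60 N. Pads are 20 mm wide; open, the fingers measure 115 mm over their backs; the gripper's body (75 mm by 178 mm) begins 61 mm behind the grasp point.
Start: joints at [-1.366, 0.423, 1.63, -0, 1.089, -0.019], TCP at [0.139, -0.609, 0.223] pointing down, gripper open.
Joint ranges: [-3, 3], [-0.9, 2.11], [0.09, 2.58], [-1.31, 4.45], [0.11, 2.69], [-2.54, 2.54]. Speed limits (rad/s): [2.39, 2.39, 3.01, 3.14, 3.14, 3.14].

INTERFACE

Orientations are given as [roll, pitch, yaw] about the fixed x, y, z axes, in that order (R = Rz(yaw) Ry(pitch) Rx(roll)).
In Python, from rig import env gives the robot as it stands.
- The arm moves only by the tool drive_tool, never from a script. Its argument "increments" is a list of rows, each a list of 3 entries, a list of its own where there are three numbers: the finger opening in mm, from 0 to 87.8, then the shift along the tool's x, y, z as a fraction of full scale, then the turn about the tool's z as a fraction of full scale. In form: [[claw, [dx, dy, dz], turn], ...]. A call has exactly 10 rows; each row shifts and turns the commanded pose from where the row before left it, along the tool's axes as they then stand; what a row does not reach is not made up. Full scale, the value 1, is 0.03 m for a shift and 0.12 rad for a turn. A row lasts 1/12 s, in which the tool goes at most 41.7 mm and 7.16 degrees, less where a joint would pass 70% of its speed; a pose out of reach is approached as far as the arm can. A call with a number of a shift or a turn outside -1 to 1 is refused whole. A call with a gripper value outside its range is refused whole. The fingers move at their own pace and stop on an object; "squeeze" is the grip in N (left out, the last holds). Time passes only in rows, so rows that do not move let the fingers close, or fill a call up. It gives the time, the measured TCP pose, the force and the opening at its end, in the units of the state.
- env.read_state(): the state, without advancing time (a new reading comes with each control period).
- env.grab_frame(name): name is "scene" or "top" or "wrist"; returns (picture, depth): 480x640x3 uint8, red, green, blue; 480x640 float32, m along the optical axis (not along the pixel's ray), 0 where there is no reading.
- env.camera_model(name): a dict with "fx", "fy", "cx", "cy" (pixels), "eye" and "rotation" of the camera in the world; the wrist camera has in their place "hand_eye" (4x4, takes a point from camera to tool coordinates, whose origin is the TCP and whose axes are the flange's). Camera axes: x right, y down, z forward; pixel columns grow to the right and rows downward; lengths in m; the calibration is good to about 2 mm. A picture is of the moment at which its call begins: read the wrist's pose just before it. camera_model takes no time and is no camera call.
- env.sign_off(): hands the job in, once; it reports no verdict.
The state is a dict: "clock": time; "joints": joint angles; "qvel": joint speeds; "effort": joint torques, N m; "tcp_pos": TCP position; "tcp_rot": TCP orientation; "ft_force": force on the tool from outside, world axes, zero at the start; "moment": the same for the moment, N m; "opening": finger opening in m.
Only numpy, scipy, OpenCV 4.12 (cv2) and the standard library are available. Lean on these libraries where they do the work, as an engineer would, in place of code of your own. Each camera call takes 0.05 s, during which the arm holds its last target. There are 200 camera calls.

TASK

Eject the battery pack from the sloping charging dock: press the wide release key down with one fingertip while the other finger waits in the open lane below the pack, so that the pack pops clear of its latch and that finger stops it before it can slide out of the dock's mouth. Do not lift the pack, and leave the mallet, the try square and the clear box where they lie. Finish while still holding the pack trapped in the lane, at rest against the finger.

Things in the scene. Friction and masses are not known exactly. Their poses are not given: they have to be found in the camera images.
- dock: grey plastic charging dock, a wedge fixed on an orange silicone pad 236 x 176 x 3 mm. Origin on the table under the dock, x level and pointing to its high end, y to the key side. The loose pack sits latched in its sloping lane; a spring carriage behind pushes the pack with about 3.5 N. Front (low) end open, rear hood 95 mm above the table.
- bay: sloping lane of the dock. Origin on the steel lane floor, on its centreline, under the middle of the latched pack. +x up the slope (18 degrees), +y level towards the key, +z square to the lane floor. Lane 60 mm wide, rails 5 mm high, open above; rear hood at x = 50 to 62, 30 mm high; key housing at y = 48 to 76, 5 mm above the floor plane. The floor is slippery: a freed pack slides down.
- lane_mouth (a point): middle of the lane floor's open lower end, at bay x = -120 mm; there is no stop. A pack let go slides out here in 0.3 to 0.5 s, so the finger must already stand in the lane when the key goes down.
- pack: black battery pack 70 (x, along the lane) x 58 x 24 mm high, 180 g; origin at the centre of its underside, axes as the bay's. Latched it sits at the bay's origin, front face at bay x = -35. A lug on its +y side bears on the key's tooth. Freed, it is shoved 12 mm and slides on towards -x. Clear of the latch after 16 mm; front at the mouth after 85 mm. Its top front edge meets an upright finger.
- key_top (a point): centre of the top of the release key, a black ribbed thumb key 32 mm (along the lane) x 28 mm, top parallel to the lane floor. Unpressed: 17 mm above the lane floor plane at bay x = -79, y = +58 mm, i.e. 44 mm down the lane from the latched pack's front and 58 mm across from the centreline. Moves with the key.
- release_key (a joint): travel of the key in m, 0 up, 0.007 fully down, square to the lane floor. 2 N to start, 4 N fully down, about 0.5 N more while latched; lets go at about 0.004. Fully down its top is 10 mm above the lane floor plane, so a second fingertip level with the pressing one clears the floor yet blocks the 24 mm high pack. Springs back when let go, its tooth passing beside the pack.
- mallet: green rubber mallet lying on the table beside the dock, origin on the table under the middle of its head (head 60 mm thick, 92 mm long along its y); the wooden handle, 27 mm thick, runs 250 mm to its -x. To be left alone.
- try_square: steel try square lying flat beyond the dock's mouth, stock 100 x 26 x 14 mm, blade 120 x 32 mm; origin on the table near its middle, everything within 115 mm of it. To be left alone.
- clear_box: clear polycarbonate box with chrome cup hooks inside, 116 x 86 x 55 mm, standing behind the dock's upper end; origin at the centre of its underside. To be left alone.
Not all that is in view belongs to the job. Several things have the shape of the pack; the one meant has the colours described above.

How it is judged:
By the outcome, as a careful person would: the job done as asked, in the order asked, and still so for the second after the job is handed in, while the arm keeps its last pose, push and grip.
It also fails if it takes over 29 s, if anything falls off the work surface, if the arm or the gripper's body presses on something with over 40 N, if the wrist force passes 120 N, or if a joint passes its speed limit or range.

## Working session

There is one attempt and no reset: what is moved stays moved. The work goes in short steps, Python scripts to look and compute and a tool call to move; the robot and the scene stay as the last step left them, time stands still between calls to the robot, and variables do not carry over. Pictures are saved under pics/ and viewed, about 8 in all and at most 12, crops included, and the job is handed in when it is done.

Besides the shell and the picture viewer there is one more tool, called after "Emit:" in YAML: its name, and indented under it one key for each argument. drive_tool: Moves the arm, as the interface text tells. Its arguments: {"type":"object","properties":{"increments":{"type":"array","items":{"type":"array"}},"squeeze":{"type":"number"}},"required":["increments"]}

```bash
mkdir -p pics; ls
python3 - <<'E'
from rig import env
import cv2,numpy as np
s=env.read_state();print(s['clock'],s['tcp_pos'],s['tcp_rot'],s['opening'],env.pinch_z)
for n in ['scene','top']:
    p,d=env.grab_frame(n);np.savez(f'{n}.npz',p=p,d=d);cv2.imwrite(f'pics/{n}1.png',p[:,:,::-1])
    print(n,{k:np.round(v,4).tolist() for k,v in env.camera_model(n).items()})
print(env.camera_model('wrist'))
E
```

```text
pics
0.0 [ 0.13861895 -0.60886272  0.22190369] [-3.14006176e+00 -2.13769908e-05  2.23777876e-01] 0.08786523183035043 0.0187
scene {'fx': 478.0501, 'fy': 478.0501, 'cx': 324.0284, 'cy': 237.1473, 'eye': [1.2473, 0.1326, 0.6719], 'rotation': [-2.2959, 0.005, 1.7056]}
top {'fx': 479.5181, 'fy': 479.5181, 'cx': 322.4898, 'cy': 230.086, 'eye': [0.5015, 0.0491, 0.8149], 'rotation': [-3.0867, -0.0306, -1.5582]}
{'fx': 335.4036900207708, 'fy': 335.4036900207708, 'cx': 321.5159360530324, 'cy': 236.30103658580313, 'hand_eye': array([[-5.64688998e-04, -9.57504188e-01, -2.88418812e-01,
         7.96295548e-02],
       [ 9.99999117e-01, -1.93768002e-04, -1.31459811e-03,
        -5.43058081e-04],
       [ 1.20284686e-03, -2.88419300e-01,  9.57503452e-01,
        -1.61487086e-01],
       [ 0.00000000e+00,  0.00000000e+00,  0.00000000e+00,
         1.00000000e+00]])}
```

View pics/top1.png

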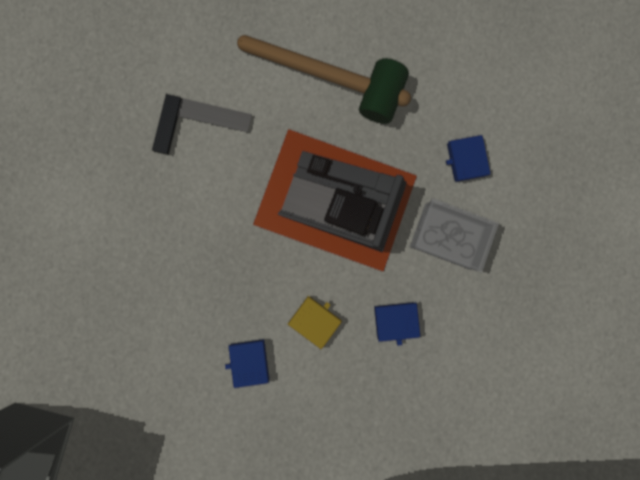

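View pics/scene1.png

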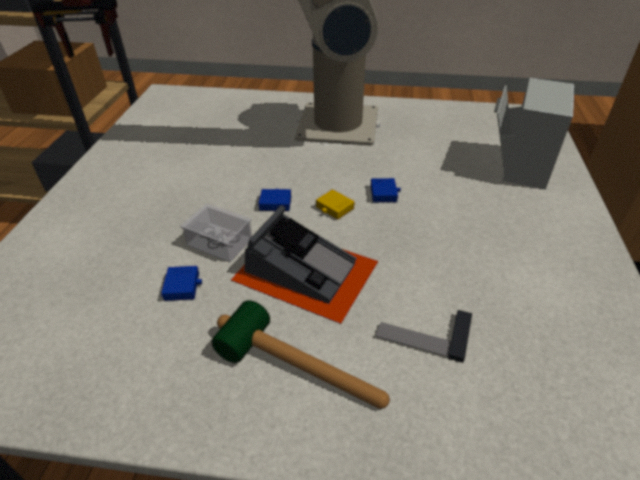

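The top view shows the orange pad with corners (289,130), (415,176), (384,270) and (254,224). The black pack is at (353,212) and the black key at (320,164). Pack-shaped lookalikes: blue at (468,158), (398,322) and (248,364), yellow at (316,322). The one I want is the black one in the dock.

```bash
cat > h.py <<'E'
import numpy as np,cv2
from scipy.spatial.transform import Rotation as R
from rig import env
def ray(n,uv):
    c=env.camera_model(n);u,v=np.array(uv,float).T
    M=np.array(c['rotation']);M=R.from_euler('xyz',M).as_matrix() if M.shape==(3,) else M
    return np.array(c['eye']),np.c_[(u-c['cx'])/c['fx'],(v-c['cy'])/c['fy'],np.ones(len(u))]@M.T
def plane(n,uv,z):
    e,d=ray(n,uv);return e+d*((z-e[2])/d[:,2])[:,None]
def pts(n,uv,dep):
    e,d=ray(n,uv);u,v=np.array(uv).T
    return e+d*dep[v,u][:,None]
E
python3 - <<'E'
from h import *
for n in ['top','scene']:
    f=np.load(n+'.npz');p,d=f['p'],f['d'];h=cv2.cvtColor(p,cv2.COLOR_RGB2HSV)
    m=((h[...,0]<14)&(h[...,1]>180)&(h[...,2]>90)).astype(np.uint8)
    m[:100 if n=='top' else 220]=0
    k,l,s,_=cv2.connectedComponentsWithStats(m);i=1+s[1:,4].argmax();m=(l==i).astype(np.uint8)
    c=max(cv2.findContours(m,0,2)[0],key=cv2.contourArea)
    P=plane(n,c[:,0,:],.003)[:,:2].astype(np.float32)
    r=cv2.minAreaRect(P);print(n,r,s[i])
    if n=='top':
        for name,uv in dict(key=(320,164),key2=(318,167),floorA=(300,195),floorB=(318,205),pack=(345,205),pack2=(360,215),table=(200,300)).items():
            print(name,pts(n,[uv],d)[0].round(4))
        cv2.imwrite('pics/topcrop.png',cv2.resize(np.clip(p[120:280,240:430,::-1]*1.8,0,255).astype(np.uint8),None,fx=4,fy=4,interpolation=2)[:600])
E
```

```text
top ((0.5990909934043884, 0.003771558403968811), (0.22984978556632996, 0.1695934385061264), 70.96902465820312) [ 256  131  159  138 4638]
key [0.6526 0.0312 0.0383]
key2 [0.6474 0.0345 0.0394]
floorA [0.6038 0.0635 0.0172]
floorB [0.5862 0.0334 0.0292]
pack [ 0.5827 -0.0081  0.0682]
pack2 [ 0.5666 -0.0309  0.0761]
table [ 0.4262  0.2287 -0.0007]
scene ((0.6011922359466553, 0.004508599638938904), (0.23177029192447662, 0.17123262584209442), 70.96905517578125) [ 232  253  145   70 2455]
```

View pics/topcrop.png

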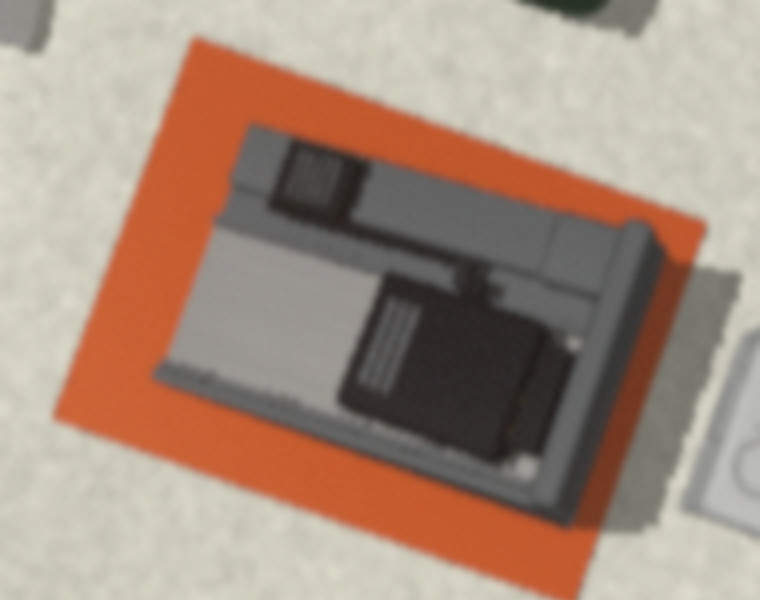

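The crop shows the black pack latched in the lane, the black ribbed key at pixel (318,164) and an open lane below the pack. The depth heights agree with the stated sizes: key 16–17 mm above the floor plane, pack about 25 mm high. Moving now, with the turn first.

Emit:
drive_tool:
  increments:
    - [44.5,[0,0,0],-0.85]
    - [44.5,[0,0,0],-0.85]
    - [44.5,[0,0,0],-0.85]
    - [44.5,[0,0,0],-0.85]
    - [44.5,[0,0,0],-0.85]
    - [44.5,[0,0,0],-0.85]
    - [44.5,[0,0,0],-0.85]
    - [44.5,[0,0,0],-0.85]
    - [44.5,[0,0,0],-0.85]
    - [44.5,[0,0,0],-0.81]
  squeeze: 20

```text
clock: 0.93
tcp_pos: [0.1387, -0.6091, 0.2222]
tcp_rot: [-3.141, -0.001, 1.244]
ft_force: [0.0, -0.3, 0.4]
opening: 0.0444
```

Emit:
drive_tool:
  increments:
    - [44.5,[0.85,0.27,0],0]
    - [44.5,[0.85,0.27,0],0]
    - [44.5,[0.85,0.27,0],0]
    - [44.5,[0.85,0.27,0],0]
    - [44.5,[0.85,0.27,0],0]
    - [44.5,[0.85,0.27,0],0]
    - [44.5,[0.85,0.27,0],0]
    - [44.5,[0.85,0.27,0],0]
    - [44.5,[0.85,0.27,0],0]
    - [44.5,[0.85,0.27,0],0]

```text
clock: 1.77
tcp_pos: [0.2988, -0.3934, 0.2224]
tcp_rot: [-3.141, -0.0, 1.239]
ft_force: [0.6, -0.0, 0.2]
opening: 0.0447
```

Emit:
drive_tool:
  increments:
    - [44.5,[0.87,0.275,0],0]
    - [44.5,[0.87,0.275,0],0]
    - [44.5,[0.87,0.275,0],0]
    - [44.5,[0.87,0.275,0],0]
    - [44.5,[0.87,0.275,0],0]
    - [44.5,[0.87,0.275,0],0]
    - [44.5,[0.87,0.275,0],0]
    - [44.5,[0.87,0.275,0],0]
    - [44.5,[0.87,0.275,0],0]
    - [44.5,[0.87,0.275,0],0]

```text
clock: 2.6
tcp_pos: [0.4618, -0.1735, 0.2225]
tcp_rot: [-3.141, -0.0, 1.239]
ft_force: [-0.2, -1.2, 0.2]
opening: 0.0445
```

Emit:
drive_tool:
  increments:
    - [44.5,[0.87,0.275,0],0]
    - [44.5,[0.87,0.275,0],0]
    - [44.5,[0.87,0.275,0],0]
    - [44.5,[0.87,0.275,0],0]
    - [44.5,[0.87,0.275,0.3],0]
    - [44.5,[0.87,0.275,0.5],0]
    - [44.5,[0.87,0.275,0.5],0]
    - [44.5,[0.87,0.275,0.5],0]
    - [44.5,[0.87,0.275,0.5],0]
    - [44.5,[0.87,0.275,0.4],0]

```text
clock: 3.43
tcp_pos: [0.6244, 0.0463, 0.14]
tcp_rot: [-3.14, 0.001, 1.239]
ft_force: [0.2, 0.7, 0.8]
opening: 0.0442
```

Run:
```python
from h import *
s=env.read_state();p,d=env.grab_frame('wrist');np.savez('w.npz',p=p,d=d,pos=s['tcp_pos'],rot=s['tcp_rot'])
print(s['tcp_pos'],s['tcp_rot'],s['opening'],s['joints'])
cv2.imwrite('pics/w1.png',np.clip(p[:,:,::-1]*1.6,0,255).astype(np.uint8))
```

```text
[0.62435271 0.04631189 0.14002832] [-3.13996981e+00  6.45780028e-04  1.23910273e+00] 0.044209517218924535 [5.50246795e-02 5.24769060e-01 1.68112133e+00 1.73296394e-05
 9.37448824e-01 3.86708536e-01]
```

View pics/w1.png

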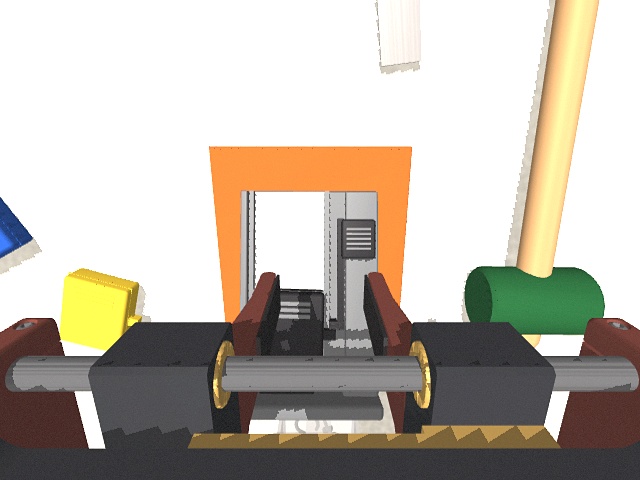

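The wrist view shows the key at about (358,236), the white lane floor at columns 255–325, the pack at about (300,310) and the two fingertips at (268,275) and (375,275). I'll cast the key and lane edges now.

Run:
```python
from h import *
f=np.load('w.npz');c=env.camera_model('wrist');H=c['hand_eye'];Rt=R.from_euler('xyz',f['rot']).as_matrix();d=f['d'];p=f['p']
yy,xx=np.mgrid[0:480,0:640]
C=np.stack([(xx-c['cx'])/c['fx']*d,(yy-c['cy'])/c['fy']*d,d],-1)
T=C@H[:3,:3].T+H[:3,3]     # tool frame
W=T@Rt.T+f['pos']
h=p.max(2).astype(int)
print(h[238,330:385:3]);print((W[238,330:385:3,2]*1000).round(1))
for u,v in [(345,222),(372,222),(345,248),(372,248),(358,235),(300,220),(300,260)]: print((u,v),(T[v,u]*1000).round(1),(W[v,u]*1000).round(1))
m=(h<75)&(yy>212)&(yy<262)&(xx>335)&(xx<380)
# key top: height above lane floor plane
fl=(xx>270)&(xx<315)&(yy>200)&(yy<265);q=W[fl];A=np.c_[q[:,:2],np.ones(len(q))];co=np.linalg.lstsq(A,q[:,2],rcond=None)[0]
print('slope',np.degrees(np.arctan(np.hypot(*co[:2]))),np.degrees(np.arctan2(co[1],co[0])))
n=np.r_[-co[:2],1];n/=np.linalg.norm(n);hh=(W-[0,0,co[2]])@n
k=(hh>.012)&(hh<.021)&(yy>205)&(yy<270)&(xx>330)&(xx<390);kT=T[k]*1000
print(k.sum(),np.percentile(kT,[1,50,99],axis=0).round(1),W[k].mean(0),np.median(hh[k]))
fl=(abs(hh)<.003)&(yy>195)&(yy<262)&(xx>240)&(xx<340);print('lane y',np.percentile(T[fl][:,1]*1000,[1,50,99]).round(1),'x max',T[fl][:,0].max())
```

```text
[123 118 126  60  41  57 131 130 131 128 129 129 127 129  49  69 219 207
 210]
[21.1 20.3 22.2 36.2 39.4 39.7 39.9 39.9 39.7 39.7 40.9 39.9 40.5 39.1
 39.4 38.9  2.6  3.2  2.4]
(345, 222) [ 12.2  19.  105.1] [646.1  51.6  34.9]
(372, 222) [ 12.4  41.  104. ] [666.9  44.7  35.9]
(345, 248) [-7.4 18.8 96.5] [639.6  33.2  43.5]
(372, 248) [-8.  41.  98.3] [660.3  25.4  41.7]
(358, 235) [  2.5  29.4 100.1] [652.8  39.1  39.9]
(300, 220) [  9.9 -18.9 120.9] [609.5  61.9  19.1]
(300, 260) [-22.9 -18.8 109.9] [598.9  30.8  30.2]
slope 10.184918102108826 -71.98214442468203
513 [[-25.2  13.3  94.5]
 [ -9.7  23.8  96.9]
 [  4.1  41.6 100.6]] [0.64457337 0.02915712 0.04291984] 0.013002883988544456
lane y [-58.4 -27.6   8. ] x max 0.03093826708434467
```

Emit:
drive_tool:
  increments:
    - [44.5,[0.1,0,0.3],0]
    - [44.5,[0,0,0.5],0]
    - [44.5,[0,0,0.5],0]
    - [44.5,[0,0,0.5],0]
    - [44.5,[0,0,0.5],0]
    - [44.5,[0,0,0.3],0]
    - [44.5,[0,0,0.2],0]
    - [44.5,[0,0,0.1],0]
    - [44.5,[0,0,0.1],0]
    - [44.5,[0,0,0],0]

```text
clock: 4.32
tcp_pos: [0.6254, 0.0478, 0.0517]
tcp_rot: [3.141, -0.0, 1.239]
ft_force: [0.2, -0.1, -0.4]
opening: 0.0443
```

Run:
```python
from h import *
s=env.read_state();print(s['tcp_pos'],s['ft_force'],s['opening'])
p,d=env.grab_frame('wrist');q,_=env.grab_frame('scene')
a=np.clip(p[150:390,200:460,::-1]*1.3,0,255).astype(np.uint8);b=np.clip(q[190:320,220:390,::-1]*1.8,0,255).astype(np.uint8)
cv2.imwrite('pics/w2.png',np.hstack([cv2.resize(a,(400,400)),cv2.resize(b,(400,400))]))
```

```text
[0.62542933 0.04776469 0.05171831] [ 0.15540007 -0.11619646 -0.42944697] 0.04425537552290335
```

View pics/w2.png

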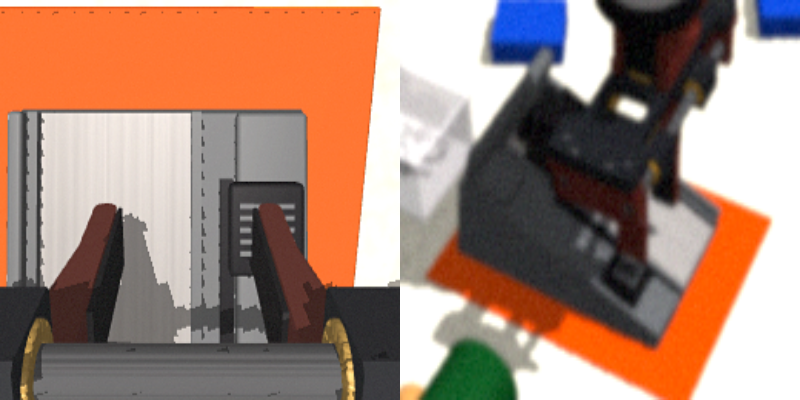

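The left half shows one fingertip over the ribbed key at (270,215) and the other inside the lane at (105,210). The right half agrees, with the key finger at (628,255). Pressing slowly.

Emit:
drive_tool:
  increments:
    - [44.5,[0,0,0.05],0]
    - [44.5,[0,0,0.05],0]
    - [44.5,[0,0,0.05],0]
    - [44.5,[0,0,0.05],0]
    - [44.5,[0,0,0.05],0]
    - [44.5,[0,0,0.05],0]
    - [44.5,[0,0,0],0]
    - [44.5,[0,0,0],0]
    - [44.5,[0,0,0],0]
    - [44.5,[0,0,0],0]

```text
clock: 5.25
tcp_pos: [0.6254, 0.0479, 0.0427]
tcp_rot: [3.142, -0.0, 1.239]
ft_force: [-0.6, 0.3, 0.9]
opening: 0.0445
```

Emit:
drive_tool:
  increments:
    - [44.5,[0,0,0.05],0]
    - [44.5,[0,0,0.05],0]
    - [44.5,[0,0,0],0]
    - [44.5,[0,0,0],0]
    - [44.5,[0,0,0],0]
    - [44.5,[0,0,0],0]
    - [44.5,[0,0,0],0]
    - [44.5,[0,0,0],0]
    - [44.5,[0,0,0],0]
    - [44.5,[0,0,0],0]

```text
clock: 6.08
tcp_pos: [0.6256, 0.0481, 0.0398]
tcp_rot: [3.141, -0.0, 1.239]
ft_force: [0.7, 2.5, 2.3]
opening: 0.0446
```

Emit:
drive_tool:
  increments:
    - [44.5,[0,0,0.05],0]
    - [44.5,[0,0,0.05],0]
    - [44.5,[0,0,0],0]
    - [44.5,[0,0,0],0]
    - [44.5,[0,0,0],0]
    - [44.5,[0,0,0],0]
    - [44.5,[0,0,0],0]
    - [44.5,[0,0,0],0]
    - [44.5,[0,0,0],0]
    - [44.5,[0,0,0],0]

```text
clock: 6.92
tcp_pos: [0.6255, 0.0479, 0.0367]
tcp_rot: [3.141, -0.0, 1.239]
ft_force: [0.9, -0.6, 2.9]
opening: 0.0442
```

Run:
```python
from h import *
s=env.read_state();print(s['tcp_pos'],s['ft_force'],s['opening'])
p,d=env.grab_frame('wrist');q,_=env.grab_frame('scene')
a=np.clip(p[150:390,200:460,::-1]*1.3,0,255).astype(np.uint8);b=np.clip(q[190:320,220:390,::-1]*1.8,0,255).astype(np.uint8)
cv2.imwrite('pics/w3.png',np.hstack([cv2.resize(a,(400,400)),cv2.resize(b,(400,400))]))
```

```text
[0.62549628 0.04787381 0.03672373] [ 0.8765194  -0.62193129  2.90111789] 0.044215028004531004
```

View pics/w3.png

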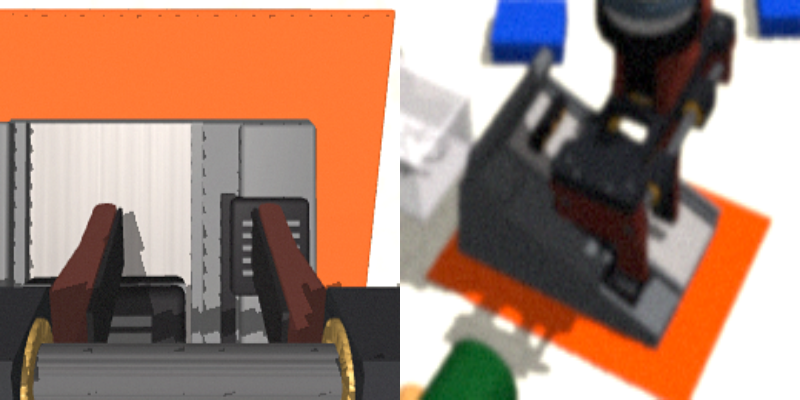

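The pack has popped down the lane: its front edge is now at crop (130,280), beside the lane finger. I'll hold for a moment, then check that it is touching and at rest.

Emit:
drive_tool:
  increments:
    - [44.5,[0,0,0.02],0]
    - [44.5,[0,0,0],0]
    - [44.5,[0,0,0],0]
    - [44.5,[0,0,0],0]
    - [44.5,[0,0,0],0]
    - [44.5,[0,0,0],0]
    - [44.5,[0,0,0],0]
    - [44.5,[0,0,0],0]
    - [44.5,[0,0,0],0]
    - [44.5,[0,0,0],0]

```text
clock: 7.85
tcp_pos: [0.6254, 0.0479, 0.0361]
tcp_rot: [-3.142, 0.0, 1.239]
ft_force: [1.2, -1.0, 4.5]
opening: 0.0447
```

Run:
```python
from h import *
c=env.camera_model('wrist');H=c['hand_eye']
s=env.read_state();print(s['clock'],s['tcp_pos'],s['ft_force'],s['opening'])
for i in range(2):
    p,d=env.grab_frame('wrist')
    for u in (283,300,312):
        v=np.arange(318,348);D=d[v,u]
        T=np.c_[(u-c['cx'])/c['fx']*D,(v-c['cy'])/c['fy']*D,D]@H[:3,:3].T+H[:3,3]
        j=np.where(np.diff(T[:,2])<-.008)[0]
        print(u,[(int(v[k]),(T[k+1]*1000).round(1).tolist()) for k in j[:2]])
q,_=env.grab_frame('scene')
b=np.clip(q[190:320,220:390,::-1]*1.8,0,255).astype(np.uint8)
cv2.imwrite('pics/s4.png',cv2.resize(b,(720,550)))
```

```text
7.85 [0.62537005 0.04790686 0.03606121] [ 1.20216038 -0.98869416  4.53422622] 0.044656724414344484
283 []
300 [(337, [80.0, -0.2, -161.5])]
312 []
283 []
300 []
312 [(335, [80.0, -0.2, -161.5]), (345, [80.0, -0.2, -161.5])]
```

View pics/s4.png

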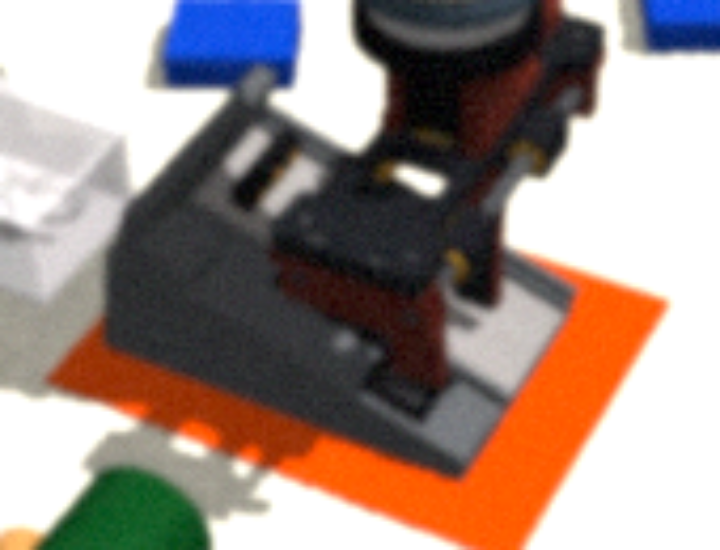

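The scene view shows the lane finger standing in the lane at (485,290), the carriage extended at (265,175) and the key held down at (405,390). One last numeric check of the front edge (my row range missed it), comparing two frames.

Run:
```python
from h import *
c=env.camera_model('wrist');H=c['hand_eye']
for i in range(2):
    p,d=env.grab_frame('wrist')
    for u in (290,300,310):
        v=np.arange(300,345,3);D=d[v,u]
        T=np.c_[(u-c['cx'])/c['fx']*D,(v-c['cy'])/c['fy']*D,D]@H[:3,:3].T+H[:3,3]
        print(u,[(int(a),int(t[0]*1000),int(t[2]*1000)) for a,t in zip(v,T)])
s=env.read_state();print(s['clock'],s['ft_force'])
```

```text
290 [(300, -9, 10), (303, -11, 10), (306, -13, 11), (309, -15, 10), (312, -15, 8), (315, -17, 8), (318, -15, 1), (321, -12, -6), (324, -11, -10), (327, -11, -13), (330, -13, -14), (333, -14, -14), (336, -15, -15), (339, -16, -16), (342, -18, -16)]
300 [(300, -10, 11), (303, -11, 11), (306, -12, 10), (309, -15, 10), (312, -16, 9), (315, -18, 8), (318, -15, 0), (321, -12, -7), (324, -11, -10), (327, -11, -14), (330, -12, -14), (333, -14, -15), (336, -15, -15), (339, -17, -15), (342, -18, -16)]
310 [(300, -9, 11), (303, -11, 11), (306, -12, 9), (309, -14, 9), (312, -16, 9), (315, -17, 8), (318, 80, -161), (321, -11, -7), (324, -11, -10), (327, -11, -13), (330, -12, -15), (333, -14, -15), (336, -16, -15), (339, -17, -15), (342, -18, -16)]
290 [(300, -10, 12), (303, -11, 11), (306, -13, 10), (309, -14, 10), (312, -16, 10), (315, -17, 8), (318, -14, 0), (321, -12, -6), (324, -11, -11), (327, -11, -13), (330, -12, -14), (333, -14, -15), (336, -16, -15), (339, -17, -15), (342, -18, -17)]
300 [(300, -9, 11), (303, -11, 10), (306, -13, 10), (309, -14, 10), (312, -15, 8), (315, -17, 8), (318, -14, 0), (321, -12, -6), (324, -10, -12), (327, -12, -13), (330, -12, -14), (333, -13, -16), (336, -15, -15), (339, -17, -16), (342, -18, -16)]
310 [(300, -9, 10), (303, -11, 11), (306, -13, 10), (309, -14, 9), (312, -16, 9), (315, -18, 9), (318, -15, 0), (321, -12, -7), (324, -11, -11), (327, -12, -13), (330, -13, -14), (333, -14, -14), (336, -15, -16), (339, -16, -16), (342, -18, -16)]
8.1 [ 1.50123414 -1.00790284  4.71675849]
```

The pack's top front edge is at tool x of about -11 mm, right at the finger's uphill face (-10 mm). It is square and the same in both frames.

```bash
python3 -c "
from rig import env
print(env.sign_off())"
```

```text
the job is handed in; nothing more can be done
None
```

The battery pack is out of its latch and held in the lane, stopped by the waiting finger, and I handed the job in at about 8.1 s.

I set the fingers 44.5 mm apart, one over the black release key and the other in the open lane. I then lowered them in small steps until the latch let go. The arm is still holding that pose, with the key pressed at about 4.7 N.

**Last checks:**
- **Contact:** the pack's top front edge measures about 1 mm from the nominal face of the lane finger, which is within the camera's accuracy. The pack sits square in the lane.
- **At rest:** that edge did not move between two frames.
- **Latch cleared:** I estimate the pack slid about 35 mm, past the 16 mm it needs and well short of the mouth at 85 mm. This comes from the planned finger position; I did not measure the slide directly.
- **Other objects:** the arm kept clear of the mallet, the try square and the clear box. The mallet and box look in place in the last picture; the square was not in that crop.

Two checks gave bad readings. My first search for the pack's front edge covered the wrong image rows and found nothing, so I repeated it. The wrist camera's fit of the lane slope gave 10° instead of 18°, because its region was contaminated, so I ignored it. The heights I relied on, from the top camera, matched the sizes given.

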